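# Push the warming case's window up to the mark

### The job

Open the sloping glass window of the wooden warming case for the next tray: put your fingertips beneath the dark wooden lip along its bottom edge and push it gently up the slope until the red pointer on the window is level with the yellow clip on the side rail, then take the hand away. Only push: do not pinch the lip or press on the glass, and leave the shaker, the tin and the bowl where they stand.

Things in the scene. Friction and masses are not known exactly. Their poses are not given: they have to be found in the camera images.
- case: Warming case fixed to the bench, wood and steel, 340 mm deep (x), 340 mm wide (y), 300 mm high. Origin: centre of its underside; front faces its -x, z up. Front: a 70 mm high sill at x = -170 mm; above it the window slope rises at 45 degrees, back (+x) as it goes up, to the top deck at x = +58 mm. A 30 mm deep counterweight guide is on its back.
- sash (a joint): How far the window has slid up the 45 degree slope, in m along the slope: 0 closed, 0.165 fully up. It starts partly or wholly closed. A hidden counterweight balances it: it stays where it is left, and moving it takes about 2 to 6 N along the slope. The window is 296 mm wide and 165 mm long up the slope.
- lip_root (a point): Root of the window's lip at mid-length, in the plane of its lower face, on the window's face. The lip: dark wood, 240 mm long (y), 14 mm thick, sticking 48 mm out square to the slope at the window's bottom edge. Axes: z up the slope (the way it slides), x square to the slope into the case (the lip sticks out to -x: forward and up), y along it. Push on the lower face; the space below is free.
- lip_edge (a point): Middle of the lip's lower outer edge, 48 mm from lip_root along its -x. The lip is two 7 mm boards, the lower (sash_c5) and the upper (sash_c6, 6 mm less deep); fingers on both at once count as pinching. The glass above the lip (sash_c4) is 262 by 135 mm. Axes as lip_root.
- pointer (a point): Centre of the red pointer bar at the window's lower corner on the case's +y side (10 mm wide up the slope). Axes as lip_root. It moves with the window.
- mark (a point): Centre of the yellow clip (12 mm wide up the slope) on the steel side rail, on the case's +y side, which marks the height wanted. Axes as lip_root. The window is at the mark when pointer and clip have the same z in these axes; it lies 50 to 145 mm up the slope from where the pointer starts.
- shaker: Glass shaker jar with steel cap, diameter 44 mm, 95 mm high, standing loose in front of the case. Origin: centre of its underside. Leave it alone.
- tin: Steel tin with red label, diameter 60 mm, 100 mm high, standing loose in front of the case. Origin: centre of its underside. Leave it alone.
- bowl: White bowl, diameter 100 mm, 45 mm high, standing loose beside the case on its -y side. Origin: centre of its underside. Leave it alone.

How it is judged:
By the outcome, as a careful person would: the job done as asked, in the order asked, and still so for the second after the job is handed in, with the robot touching nothing.
It also fails if it takes over 40 s, if anything falls off the work surface, if the arm or the gripper's body presses on something with over 40 N, if the wrist force passes 120 N, or if a joint passes its speed limit or range.

### The arm

A 6-joint arm with a two-finger parallel gripper is mounted at the origin on the work surface. World frame = base frame: x ahead of the robot, y to its left, z up, the work surface at z = 0. Lengths are in mm, angles in rad, forces in N, time in s.
With the tool pointing down it reaches from about 250 to 850 mm from the base axis. Payload 12.5 kg.
Tool frame: the origin (TCP) lies midway between the tips of the shut fingers; the grasp point (between the pads) lies 19 mm behind it; y points along the fingers, x is the direction in which the jaws open and shut, and the axes are right-handed (so a half turn about y gives the same grasp; the last joint's range is limited). The gripper opens to 93 mm and grips with 3 to 60 N. Pads are 15 mm wide; open, the fingers measure 128 mm over their backs; the gripper's body (75 mm by 188 mm) begins 65 mm behind the grasp point.
Start: joints at [1.128, 0.351, 1.652, -0, 1.139, -0.085], TCP at [192.586, 515.165, 180.133] pointing down, gripper open.
Joint ranges: [-2.75, 2.75], [-0.79, 2.1], [0.01, 2.65], [-1.57, 4.71], [0.07, 3.14], [-2.87, 2.87]. Speed limits (rad/s): [2.22, 2.22, 2.79, 3.14, 3.14, 3.14].

### API

Orientations are given as [roll, pitch, yaw] about the fixed x, y, z axes, in that order (R = Rz(yaw) Ry(pitch) Rx(roll)).
In Python, from workcell import arm gives the robot as it stands.
- The arm moves only by the tool move_arm, never from a script. Its argument "deltas" is a list of rows, each an object with "angular": the turn, a rotation vector about the world's x, y, z in units of 6 degrees (1.0 is 6 degrees), a list of three; "dp": the shift along the world's x, y, z in units of 40 mm (1.0 is 40 mm), a list of three; "claw": the closure in counts, from 0 (fully open) to 255 (shut). A call has 1 to 20 rows; each row shifts and turns the commanded pose from where the row before left it; what a row does not reach is not made up. A row lasts 1/10 s, in which the tool goes at most 50 mm and 8.59 degrees, less where a joint would pass 70% of its speed; a pose out of reach is approached as far as the arm can. A call is refused whole if a number of a shift passes 1 or a number of a turn 1, either way. A call with a gripper value outside its range is refused whole. The fingers move at their own pace and stop on an object; the grip force is fixed at half the most. Time passes only in rows, so rows that do not move let the fingers close. It gives the time, the measured TCP pose, the force and the opening at its end, in the units of the state.
- arm.read_state(): the state, without advancing time (a new reading comes with each control period).
- arm.capture(name): name is "scene" or "top"; returns the picture (480x640x3 uint8, blue, green, red); there is no depth.
- arm.camera_params(name): a dict with "mtx" (3x3 intrinsics, pixels), "R" (3x3) and "t" (3): a world point X has camera coordinates R X + t. Camera axes: x right, y down, z forward; pixel columns grow to the right and rows downward; lengths in mm; the calibration is good to about 2 mm. A picture is of the moment at which its call begins. camera_params takes no time and is no camera call.
- arm.close_job(): hands the job in, once; it reports no verdict.
The state is a dict: "time": time; "joint_pos": joint angles; "joint_velocities": joint speeds; "tau": joint torques, N m; "eef_pos": TCP position; "eef_rot": TCP orientation; "force": force on the tool from outside, world axes, zero at the start; "torque": the same for the moment, N m; "grip_width": opening from 0.0 (shut) to 1.0 (fully open).
Only numpy, scipy, OpenCV 4.12 (cv2) and the standard library are available. Lean on these libraries where they do the work, as an engineer would, in place of code of your own. Each camera call takes 0.05 s, during which the arm holds its last target. There are 200 camera calls.

## Working session

There is one attempt and no reset: what is moved stays moved. The work goes in short steps, Python scripts to look and compute and a tool call to move; the robot and the scene stay as the last step left them, time stands still between calls to the robot, and variables do not carry over. Pictures are saved under pics/ and viewed, about 8 in all and at most 12, crops included, and the job is handed in when it is done.

Besides the shell and the picture viewer there is one more tool, called after ">>>" as name(argument=value, ...), one argument or row to a line, values as JSON. move_arm: Moves the arm, as the interface text tells. Its arguments: {"type":"object","properties":{"deltas":{"type":"array","items":{"type":"object","properties":{"angular":{"type":"array","items":{"type":"number"}},"dp":{"type":"array","items":{"type":"number"}},"claw":{"type":"number"}}}}},"required":["deltas"]}

```bash
mkdir -p pics
python3 - <<'E'
from workcell import arm
import cv2
for n in("scene","top"):
    cv2.imwrite(f"pics/{n}0.png",arm.capture(n)); p=arm.camera_params(n); print(n,p["mtx"].tolist(),p["R"].round(4).tolist(),p["t"].round(1).tolist())
s=arm.read_state();print(s["eef_pos"],s["eef_rot"],s["time"],s["force"])
E
```

```text
scene [[617.4856520490894, 0.0, 310.37735161219706], [0.0, 617.4856520490894, 248.74416385945983], [0.0, 0.0, 1.0]] [[0.9955, 0.0942, 0.0111], [0.0896, -0.8948, -0.4374], [-0.0313, 0.4365, -0.8992]] [-560.6, 2.2, 1482.7]
top [[554.0304689797986, 0.0, 312.856520296568], [0.0, 554.0304689797986, 242.25638494654183], [0.0, 0.0, 1.0]] [[0.022, -0.9997, 0.0142], [-0.9933, -0.0235, -0.113], [0.1133, -0.0116, -0.9935]] [15.6, 552.5, 1115.6]
[192.43385233 514.88321181 179.66836019] [-1.57071169e+00  1.02677547e-03  1.21303066e+00] 0.1 [-0.42046708 -0.02195504 -0.42936984]
```

View pics/scene0.png

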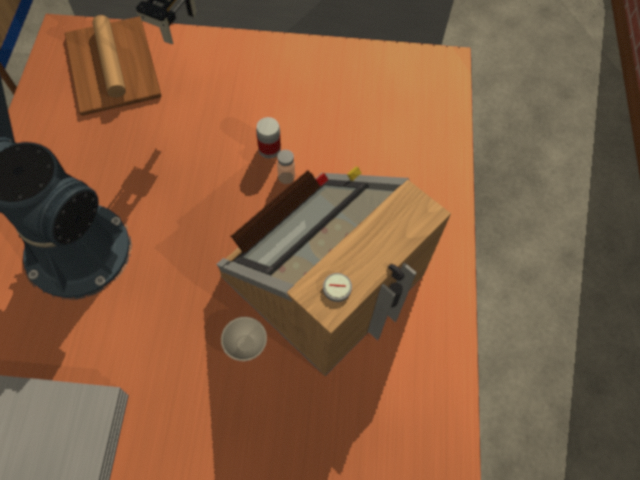

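View pics/top0.png

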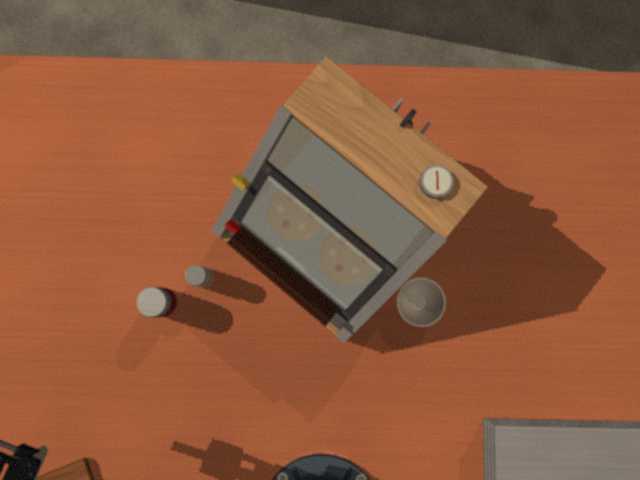

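The views show the case turned, with its front facing down-left in the top picture. In the top view the deck corners are at (326,58), (285,104), (440,237) and (487,188), the red pointer is at about (232,227) and the clip at (240,182). The shaker (198,275) and tin (155,302) stand off the window's +y corner, and the bowl is at (421,302).

```bash
cat > h.py <<'E'
import numpy as np, cv2
from scipy.optimize import least_squares
from workcell import arm
C={n:arm.camera_params(n) for n in("scene","top")}
def proj(n,X):
    p=C[n]; c=np.atleast_2d(X)@p["R"].T+p["t"]; q=c@p["mtx"].T; return q[:,:2]/q[:,2:]
def ray(n,uv,z):
    p=C[n]; d=p["R"].T@np.linalg.solve(p["mtx"],[*uv,1]); o=-p["R"].T@p["t"]; return o+d*(z-o[2])/d[2]
def tri(us,ut):
    f=lambda X:np.r_[proj("scene",X)[0]-us,proj("top",X)[0]-ut]
    r=least_squares(f,[550,50,150]); return r.x,r.fun
def blob(img,col,box):
    h=cv2.cvtColor(img,cv2.COLOR_BGR2HSV); H,S,V=[h[...,i].astype(int) for i in range(3)]
    m=((H<5)|(H>170))&(S>190)&(V>90) if col=="red" else (H>22)&(H<34)&(S>150)&(V>110)
    k=np.zeros_like(m); x0,y0,x1,y1=box; k[y0:y1,x0:x1]=1
    ys,xs=np.nonzero(m&k); return np.array([xs.mean(),ys.mean()]) if len(xs) else None,len(xs)
def c2w(P,pose):
    x,y,a=pose; c,s=np.cos(a),np.sin(a); P=np.atleast_2d(P); return P@np.array([[c,s,0],[-s,c,0],[0,0,1]])+[x,y,0]
def w2c(X,pose):
    x,y,a=pose; c,s=np.cos(a),np.sin(a); return (np.atleast_2d(X)-[x,y,0])@np.array([[c,-s,0],[s,c,0],[0,0,1]])
E
python3 - <<'E'
from h import *
obs=[("top",(58,170,300),(285,104)),("top",(170,170,300),(326,58)),("top",(58,-170,300),(440,237)),("top",(170,-170,300),(487,188)),
("top",(-170,170,70),(214,235)),("top",(-170,-170,70),(345,341)),
("scene",(58,170,300),(409,180)),("scene",(170,170,300),(449,214)),("scene",(58,-170,300),(290,297)),("scene",(170,-170,300),(325,333)),("scene",(-170,-170,70),(220,266)),("scene",(170,-170,0),(325,374))]
f=lambda p:np.concatenate([proj(n,c2w(P,p))[0]-u for n,P,u in obs])
r=least_squares(f,[600,20,-.7],loss="soft_l1"); print(r.x); print(f(r.x).reshape(-1,2).round(1).tolist())
np.save("pose.npy",r.x)
s=cv2.imread("pics/scene0.png");t=cv2.imread("pics/top0.png")
def slope(Q): # along slope from sill, out of slope
    return (Q[0]+170)/2**.5+(Q[2]-70)/2**.5, (-(Q[0]+170)+(Q[2]-70))/2**.5
for col,bs,bt in(("red",(310,170,335,195),(215,215,250,240)),("yellow",(340,160,370,185),(225,170,255,195))):
    us,ns=blob(s,col,bs);ut,nt=blob(t,col,bt);print(col,us,ns,ut,nt)
    X,e=tri(us,ut);Q=w2c(X,r.x)[0];print(X.round(1),e.round(1),Q.round(1),np.round(slope(Q),1))
for n,us,zt,u in(("shaker",0,95,(199,275)),("tin",0,100,(155,302)),("bowl",0,45,(421,302))):
    X=ray("top",u,zt);print(n,X.round(),w2c(X,r.x)[0].round())
a=cv2.resize(t[170:350,190:370],None,fx=3,fy=3,interpolation=cv2.INTER_CUBIC)
cv2.imwrite("pics/crop1.png",a)
E
```

```text
[592.71352355 -10.98516409  -0.67518171]
[[-2.4, 1.3], [0.6, -2.9], [6.0, 1.9], [2.1, -2.1], [-0.6, -4.4], [-0.7, 0.2], [-2.2, -1.1], [2.1, -0.6], [-4.4, -4.3], [5.6, 1.2], [-3.3, -0.9], [0.1, 3.0]]
red [321.48333333 179.15      ] 60 [232.06818182 226.53409091] 88
[569.7 185.1 114.4] [-0.3  0.1 -0.1 -0.2] [-140.5  138.7  114.4] [52.2 10.5]
yellow [353.93650794 173.28571429] 63 [239.09090909 179.77272727] 22
[644.5 165.9 182.3] [ 0.8 -0.3  0.2  0.7] [-70.1 170.4 182.3] [150.    8.8]
shaker [476. 248.  95.] [-253.  129.   95.]
tin [422. 328. 100.] [-345.  158.  100.]
bowl [ 434. -193.   45.] [ -10. -242.   45.]
```

View pics/crop1.png

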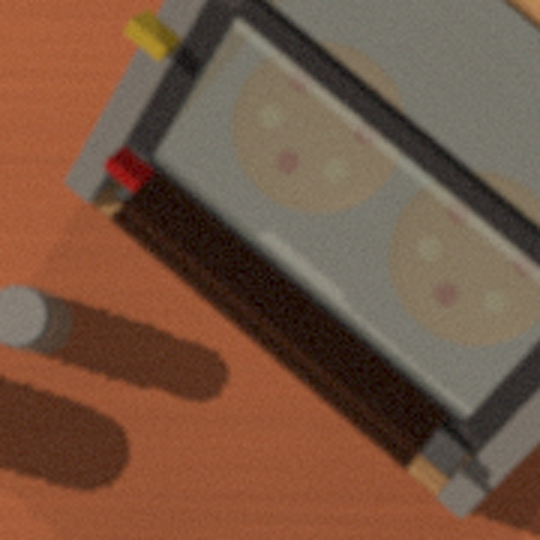

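The crop shows the lip's lower outer edge from about (228,242) to (325,325) in the top view. The pointer is about 98 mm down the slope from the clip. Next I triangulate the lip corners and work out the approach pose.

```bash
cat >> h.py <<'E'
try: pose=np.load("pose.npy")
except Exception: pass
r2=2**.5
def sn(X): # world -> (s up slope from sill top, y, n out of slope)
    Q=w2c(X,pose)[0]; return np.array([(Q[0]+170+Q[2]-70)/r2,Q[1],(Q[2]-70-Q[0]-170)/r2])
def ns(s,y,n): return c2w([-170+(s-n)/r2,y,70+(s+n)/r2],pose)[0]
E
python3 - <<'E'
from h import *
for us,ut in(((311,173),(228.3,241.7)),((233,239),(325,325))):
    X,e=tri(np.array(us),np.array(ut));print(X.round(),e.round(1),sn(X).round(1))
for P in((12,-20,120),(12,-20,25)):print(P,ns(*P).round())
E
```

```text
[541. 190. 127.] [-1.8  0.5 -0.4 -1.4] [ 42.9 124.8  37.3]
[388.   4. 125.] [-1.1  0.1 -0.2 -0.9] [  39.9 -116.6   38.5]
(12, -20, 120) [388. 127. 163.]
(12, -20, 25) [440.  85.  96.]
```

>>> move_arm(
  deltas=[
    {"angular": [0,0,-0.3],"dp": [0.2,-0.4,0.02],"claw": 255},
    {"angular": [0,0,-0.3],"dp": [0.2,-0.4,0.02],"claw": 255},
    {"angular": [0,0,-0.3],"dp": [0.2,-0.4,0.02],"claw": 255},
    {"angular": [0,0,-0.3],"dp": [0.2,-0.4,0.02],"claw": 255},
    {"angular": [0,0,-0.3],"dp": [0.2,-0.4,0.02],"claw": 255},
    {"angular": [0,0,-0.3],"dp": [0.2,-0.4,0.02],"claw": 255},
    {"angular": [0,0,-0.3],"dp": [0.2,-0.4,0.02],"claw": 255},
    {"angular": [0,0,-0.3],"dp": [0.2,-0.4,0.02],"claw": 255},
    {"angular": [0,0,-0.3],"dp": [0.2,-0.4,0.02],"claw": 255},
    {"angular": [0,0,-0.3],"dp": [0.2,-0.4,0.02],"claw": 255},
  ],
)

```text
time: 1.1
eef_pos: [273.1, 353.7, 188.3]
eef_rot: [-1.571, -0.0, 0.896]
force: [0.1, -0.2, 0.9]
grip_width: 0.188
```

>>> move_arm(
  deltas=[
    {"angular": [-0.41,-0.51,0],"dp": [0.2,-0.4,0],"claw": 255},
    {"angular": [-0.41,-0.51,0],"dp": [0.2,-0.4,0],"claw": 255},
    {"angular": [-0.41,-0.51,0],"dp": [0.2,-0.4,0],"claw": 255},
    {"angular": [-0.41,-0.51,0],"dp": [0.2,-0.4,0],"claw": 255},
    {"angular": [-0.41,-0.51,0],"dp": [0.2,-0.4,0],"claw": 255},
    {"angular": [-0.41,-0.51,0],"dp": [0.2,-0.4,0],"claw": 255},
    {"angular": [-0.41,-0.51,0],"dp": [0.2,-0.4,0],"claw": 255},
  ],
)

```text
time: 1.8
eef_pos: [329.0, 241.8, 188.4]
eef_rot: [-2.053, 0.001, 0.897]
force: [-0.3, -0.4, -0.8]
grip_width: 0.005
```

```bash
python3 -c "
from h import *
s=arm.read_state();print(s['joint_pos'].round(2) if hasattr(s['joint_pos'],'round') else s['joint_pos'],s['eef_rot'],sn(s['eef_pos']).round(1))"
```

```text
[ 0.88  0.1   2.05 -0.56  1.06  0.28] [-2.05307139e+00  1.47070889e-03  8.96856603e-01] [-53.3  32.5 220.8]
```

>>> move_arm(
  deltas=[
    {"angular": [-0.41,-0.51,0],"dp": [0.2,-0.4,0],"claw": 255},
    {"angular": [-0.41,-0.51,0],"dp": [0.2,-0.4,0],"claw": 255},
    {"angular": [-0.41,-0.51,0],"dp": [0.2,-0.4,0],"claw": 255},
    {"angular": [-0.41,-0.51,0],"dp": [0.2,-0.4,0],"claw": 255},
    {"angular": [-0.41,-0.51,0],"dp": [0.2,-0.4,0],"claw": 255},
    {"angular": [-0.41,-0.51,0],"dp": [0.2,-0.4,0],"claw": 255},
    {"angular": [-0.41,-0.51,0],"dp": [0.2,-0.4,0],"claw": 255},
  ],
)

```text
time: 2.5
eef_pos: [384.9, 129.9, 188.5]
eef_rot: [-2.533, 0.003, 0.896]
force: [1.3, 0.0, -0.7]
grip_width: 0.004
```

Run:
```python
from h import *
s=arm.read_state();print(np.round(s['joint_pos'],2),s['eef_rot'],sn(s['eef_pos']).round(1))
print(((ns(12,-20,90)-s['eef_pos'])/40).round(2),((ns(12,-20,17)-ns(12,-20,90))/40).round(2),((ns(27,0,0)-ns(12,0,0))/40).round(2))
a=arm.capture("scene")[120:400,100:440];cv2.imwrite("pics/s2.png",cv2.resize(a,None,fx=2,fy=2))
```

```text
[ 0.88  0.2   2.26 -1.17  1.1   0.79] [-2.53254402  0.00313231  0.89578114] [ 27.  -19.9 140.6]
[ 0.49 -0.39 -1.16] [ 1.01 -0.81 -1.29] [ 0.21 -0.17  0.27]
```

View pics/s2.png

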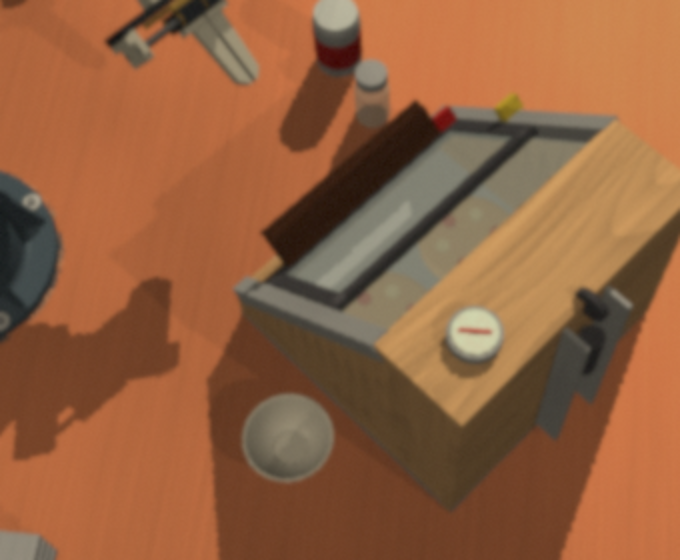

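The case is unchanged and the hand is in front of it, but the fingertips look a few cm off where I expect the TCP in the scene view (seen at about (226,157)). I'll overlay the projected TCP in both views.

Run:
```python
from h import *
from scipy.spatial.transform import Rotation as Ro
s=arm.read_state();p=s['eef_pos'];R=Ro.from_euler("xyz",s['eef_rot']).as_matrix()
print(p,R[:,1].round(2),s['time'])
o=[]
for n in("scene","top"):
    im=arm.capture(n);c=proj(n,p)[0]
    x0,y0=(np.round(c)-[65,100]).astype(int);x0=max(x0,0);y0=max(y0,0)
    a=cv2.resize(im[y0:y0+190,x0:x0+130],None,fx=3,fy=3,interpolation=cv2.INTER_CUBIC)
    a=cv2.copyMakeBorder(a,0,570-a.shape[0],0,390-a.shape[1],0)
    for d,col in((0,(0,255,0)),(-19,(255,0,0)),(-84,(255,0,255))):
        q=(proj(n,p+d*R[:,1])[0]-[x0,y0])*3; cv2.circle(a,tuple(int(v) for v in q),4,col,-1)
    print(n,c,x0,y0);o.append(a)
cv2.imwrite("pics/o3.png",np.hstack(o))
```

```text
[384.41009741 127.82975243 187.49657843] [ 0.64 -0.52 -0.57] 2.55
scene [235.8827485  176.11134868] 171 76
top [255.19150627 325.79961836] 190 226
```

View pics/o3.png

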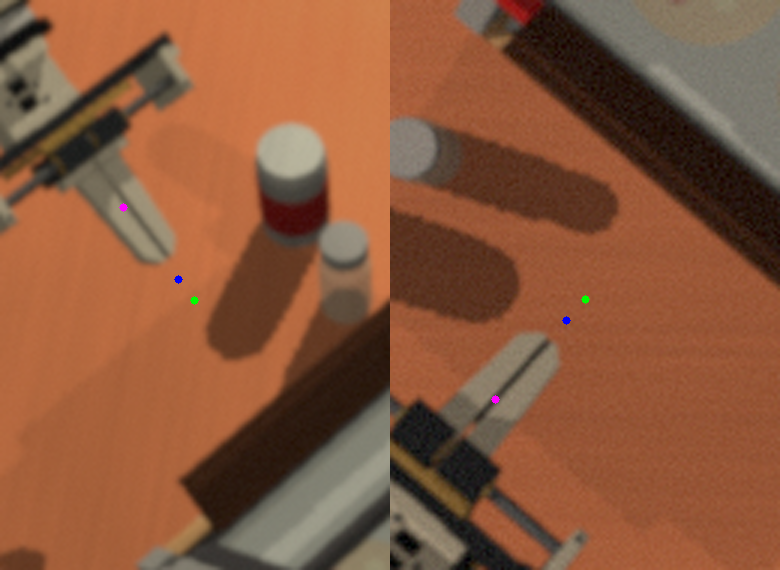

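In both views the fingertips sit about 38 mm behind the reported TCP, roughly along the tool axis: scene about (224,162), top about (240,339). I'll triangulate the real tip and plan with that.

```bash
cat >> h.py <<'E'
from scipy.spatial.transform import Rotation as Ro
def RT(): s=arm.read_state(); return np.array(s['eef_pos']),Ro.from_euler("xyz",s['eef_rot']).as_matrix()
E
python3 - <<'E'
from h import *
p,R=RT(); X,e=tri(np.array([224.3,162]),np.array([240,338.7]))
print(X.round(1),e.round(1),"world off",(X-p).round(1),"tool off",(R.T@(X-p)).round(1))
off=R.T@(X-p); tip=p+R@np.array([0,off[1],0])
print("tip s,y,n",sn(tip).round(1),sn(X).round(1))
for a,b in((tip,ns(10,-15,80)),(ns(10,-15,80),ns(10,-15,15))):print(((b-a)/40).round(2))
E
```

```text
[360.7 150.9 205.7] [ 1.6 -0.2  0.3  1.2] world off [-23.5  20.7  18. ] tool off [  1.3 -35.9   3.2]
tip s,y,n [ 19.7 -20.  175.9] [ 16.5 -18.7 175.4]
[ 1.27 -0.86 -1.87]
[ 0.9  -0.72 -1.15]
```

>>> move_arm(
  deltas=[
    {"angular": [0,0,0],"dp": [0.16,-0.11,-0.23],"claw": 255},
    {"angular": [0,0,0],"dp": [0.16,-0.11,-0.23],"claw": 255},
    {"angular": [0,0,0],"dp": [0.16,-0.11,-0.23],"claw": 255},
    {"angular": [0,0,0],"dp": [0.16,-0.11,-0.23],"claw": 255},
    {"angular": [0,0,0],"dp": [0.16,-0.11,-0.23],"claw": 255},
    {"angular": [0,0,0],"dp": [0.16,-0.11,-0.23],"claw": 255},
    {"angular": [0,0,0],"dp": [0.16,-0.11,-0.23],"claw": 255},
    {"angular": [0,0,0],"dp": [0.16,-0.11,-0.23],"claw": 255},
    {"angular": [0,0,0],"dp": [0,0,0],"claw": 255},
  ],
)

```text
time: 3.55
eef_pos: [436.2, 95.5, 113.7]
eef_rot: [-2.529, 0.005, 0.895]
force: [-0.0, 0.1, 0.5]
grip_width: 0.004
```

```bash
cat > look.py <<'E'
import sys
from h import *
p,R=RT();s=arm.read_state();print(p.round(1),np.round(s['joint_pos'],2),np.round(s['force'],1),s['time'])
tip=p-36*R[:,1]; print("tip s,y,n",sn(tip).round(1)); o=[]
for n in("scene","top"):
    im=arm.capture(n);c=proj(n,tip)[0];x0,y0=(np.round(c)-[65,85]).astype(int)
    a=cv2.resize(im[y0:y0+190,x0:x0+130],None,fx=3,fy=3,interpolation=cv2.INTER_CUBIC)
    q=(c-[x0,y0])*3; cv2.circle(a,tuple(int(v) for v in q),3,(0,255,0),-1); print(n,c.round(1),x0,y0);o.append(a)
cv2.imwrite(f"pics/{sys.argv[1]}.png",np.hstack(o))
E
python3 look.py o4
```

```text
[436.2  95.5 113.7] [ 0.7   0.4   2.29 -1.43  0.94  1.01] [-0.   0.1  0.5] 3.55
tip s,y,n [ 11.5 -14.6  79.6]
scene [249.9 195.1] 185 110
top [265.8 309.2] 201 224
```

View pics/o4.png

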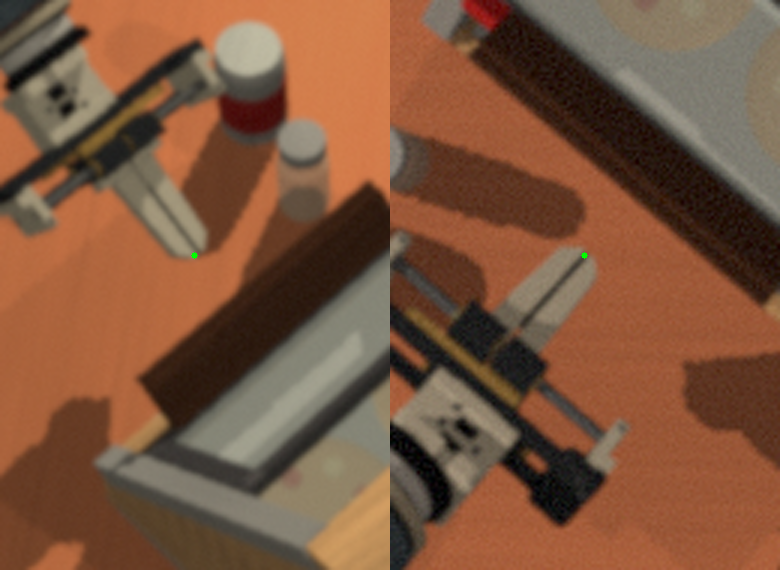

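The tip estimate holds in this second pose (green dot on the fingertips). Joint 4 is close to its −1.57 limit, so I'll ease the tilt and yaw a little before going under the lip.

>>> move_arm(
  deltas=[
    {"angular": [0.17,0.22,0.55],"dp": [0,0,0],"claw": 255},
    {"angular": [0.17,0.22,0.55],"dp": [0,0,0],"claw": 255},
    {"angular": [0.17,0.22,0.55],"dp": [0,0,0],"claw": 255},
    {"angular": [0,0,0],"dp": [0,0,0],"claw": 255},
  ],
)

```text
time: 4.05
eef_pos: [435.1, 96.8, 116.9]
eef_rot: [-2.442, -0.003, 1.067]
force: [-0.5, 0.2, 0.3]
grip_width: 0.0
```

Run:
```python
from h import *
p,R=RT();s=arm.read_state();print(p,np.round(s['joint_pos'],2),s['eef_rot'])
t=p-36*R[:,1];print(sn(t).round(1)); print(((ns(9,-12,16)-t)/40).round(2))
```

```text
[435.0655146   96.7848931  116.89993586] [ 0.61  0.28  2.37 -1.57  0.76  0.92] [-2.44150574 -0.00261722  1.06732157]
[ 16.  -19.2  83.2]
[ 0.94 -0.53 -1.31]
```

```bash
cat > kin.py <<'E'
from h import *
D=[([1.128,.351,1.652,0,1.139,-.085],[192.586,515.165,180.133],[-np.pi/2,0,1.213]),
([.88,.1,2.05,-.56,1.06,.28],[329,241.8,188.4],[-2.053,.0015,.8969]),
([.88,.2,2.26,-1.17,1.10,.79],[384.9,129.9,188.5],[-2.5325,.003,.8958]),
([.7,.4,2.29,-1.43,.94,1.01],[436.2,95.5,113.7],[-2.529,.005,.895]),
([.61,.28,2.37,-1.57,.76,.92],[435.07,96.78,116.9],[-2.4415,-.0026,1.0673])]
# params h,l2,l3,L,lateral offset,radial offset at base
def wrist(j,k):
    h,l2,l3,L,b=k; r=l2*np.sin(j[1])+l3*np.sin(j[1]+j[2]); c,s=np.cos(j[0]),np.sin(j[0])
    return np.array([r*c-b*s,r*s+b*c,h+l2*np.cos(j[1])+l3*np.cos(j[1]+j[2])])
def ydir(rot): return Ro.from_euler("xyz",rot).as_matrix()[:,1]
fit=least_squares(lambda k:np.concatenate([wrist(j,k)+k[3]*ydir(r)-p for j,p,r in D]),[200,400,400,250,0])
K=fit.x
def ik(p,t,j0=(.6,.35,2.3)):
    w=np.array(p)-K[3]*np.array(t); r=least_squares(lambda q:wrist(q,K)-w,j0); j1,j2,j3=r.x; a=j2+j3
    rad=np.array([np.cos(j1),np.sin(j1),0]);lat=np.array([-np.sin(j1),np.cos(j1),0]);z=np.array([0,0,1])
    f=rad*np.sin(a)+z*np.cos(a); e=rad*np.cos(a)-z*np.sin(a)
    return np.array([j1,j2,j3,np.arctan2(t@lat,t@e),np.arccos(t@f)]),np.abs(r.fun).max()
if __name__=="__main__":
    print(K.round(1),fit.fun.reshape(-1,3).round(1).tolist())
    print([ik(p,ydir(r))[0].round(2).tolist() for j,p,r in D])
    for el in(40,45,50):
        for az in(-50,-39,-30):
            for y in(-40,0):
                t=np.array([np.cos(np.radians(el))*np.cos(np.radians(az)),np.cos(np.radians(el))*np.sin(np.radians(az)),-np.sin(np.radians(el))])
                print(el,az,y,*[(ik(ns(s,y,n)+36*t,t)[0][3:].round(2).tolist()) for s,n in((9,80),(9,16),(60,16),(130,16))])
E
python3 kin.py
```

```text
[277.1 426.2 421.3 314.7  45.6] [[-7.1, -17.5, 6.0], [1.4, 0.4, 3.4], [4.2, 7.3, -0.9], [2.3, 3.0, -4.1], [9.4, 6.3, -4.4]]
[[1.13, 0.4, 1.6, 0.0, 1.14], [0.88, 0.1, 2.06, -0.56, 1.05], [0.88, 0.18, 2.28, -1.17, 1.1], [0.7, 0.38, 2.3, -1.43, 0.95], [0.61, 0.25, 2.4, -1.56, 0.76]]
40 -50 -40 [-1.2, 0.97] [-1.38, 0.88] [-1.36, 0.86] [-1.31, 0.84]
40 -50 0 [-1.15, 0.99] [-1.3, 0.91] [-1.29, 0.9] [-1.25, 0.88]
40 -39 -40 [-1.39, 0.86] [-1.63, 0.79] [-1.59, 0.75] [-1.51, 0.69]
40 -39 0 [-1.33, 0.88] [-1.54, 0.81] [-1.51, 0.77] [-1.43, 0.73]
40 -30 -40 [-1.59, 0.77] [-1.88, 0.74] [-1.84, 0.66] [-1.72, 0.56]
40 -30 0 [-1.52, 0.78] [-1.77, 0.74] [-1.73, 0.68] [-1.62, 0.6]
45 -50 -40 [-1.12, 0.9] [-1.3, 0.8] [-1.26, 0.79] [-1.18, 0.78]
45 -50 0 [-1.08, 0.93] [-1.23, 0.83] [-1.19, 0.83] [-1.13, 0.83]
45 -39 -40 [-1.29, 0.78] [-1.54, 0.7] [-1.47, 0.67] [-1.34, 0.63]
45 -39 0 [-1.24, 0.81] [-1.44, 0.72] [-1.38, 0.7] [-1.27, 0.67]
45 -30 -40 [-1.47, 0.68] [-1.79, 0.63] [-1.69, 0.56] [-1.49, 0.49]
45 -30 0 [-1.4, 0.7] [-1.67, 0.64] [-1.58, 0.59] [-1.41, 0.53]
50 -50 -40 [-1.03, 0.84] [-1.21, 0.73] [-1.14, 0.73] [-1.04, 0.74]
50 -50 0 [-0.99, 0.87] [-1.13, 0.77] [-1.08, 0.77] [-1.0, 0.79]
50 -39 -40 [-1.17, 0.71] [-1.42, 0.62] [-1.31, 0.6] [-1.14, 0.59]
50 -39 0 [-1.12, 0.75] [-1.32, 0.65] [-1.23, 0.64] [-1.09, 0.64]
50 -30 -40 [-1.31, 0.61] [-1.64, 0.53] [-1.48, 0.48] [-1.22, 0.45]
50 -30 0 [-1.25, 0.64] [-1.52, 0.55] [-1.39, 0.52] [-1.16, 0.5]
```

>>> move_arm(
  deltas=[
    {"angular": [0,0,-0.88],"dp": [0,0,0],"claw": 255},
    {"angular": [0,0,-0.88],"dp": [0,0,0],"claw": 255},
    {"angular": [0,0,-0.88],"dp": [0,0,0],"claw": 255},
    {"angular": [0,0,-0.88],"dp": [0,0,0],"claw": 255},
    {"angular": [0,0,0],"dp": [0,0,0],"claw": 255},
  ],
)

```text
time: 4.55
eef_pos: [436.5, 98.7, 116.2]
eef_rot: [-2.442, -0.002, 0.698]
force: [0.2, -0.6, -0.0]
grip_width: 0.009
```

Run:
```python
from h import *
p,R=RT();s=arm.read_state();print(p,np.round(s['joint_pos'],2),s['eef_rot'],R[:,1].round(2))
t=p-36*R[:,1];print(sn(t).round(1)); print(((ns(10,-15,80)-t)/40).round(2),((ns(10,-15,16)-ns(10,-15,80))/40).round(2))
```

```text
[436.45091457  98.7335676  116.22494175] [ 0.67  0.4   2.16 -1.16  0.99  0.86] [-2.44240075e+00 -2.39576296e-03  6.98102508e-01] [ 0.49 -0.59 -0.64]
[15.4 -6.7 82.7]
[-0.17 -0.13 -0.14] [ 0.88 -0.71 -1.13]
```

>>> move_arm(
  deltas=[
    {"angular": [0,0,0],"dp": [-0.17,-0.13,-0.14],"claw": 255},
    {"angular": [0,0,0],"dp": [0.11,-0.09,-0.14],"claw": 255},
    {"angular": [0,0,0],"dp": [0.11,-0.09,-0.14],"claw": 255},
    {"angular": [0,0,0],"dp": [0.11,-0.09,-0.14],"claw": 255},
    {"angular": [0,0,0],"dp": [0.11,-0.09,-0.14],"claw": 255},
    {"angular": [0,0,0],"dp": [0.11,-0.09,-0.14],"claw": 255},
    {"angular": [0,0,0],"dp": [0.11,-0.09,-0.14],"claw": 255},
    {"angular": [0,0,0],"dp": [0.11,-0.09,-0.14],"claw": 255},
    {"angular": [0,0,0],"dp": [0.11,-0.09,-0.14],"claw": 255},
    {"angular": [0,0,0],"dp": [0,0,0],"claw": 255},
  ],
)

```text
time: 5.55
eef_pos: [463.9, 62.6, 64.9]
eef_rot: [-2.442, 0.0, 0.699]
force: [0.7, -1.1, -0.2]
grip_width: 0.003
```

```bash
python3 look.py o5
```

```text
[463.9  62.6  64.9] [ 0.56  0.52  2.18 -1.34  0.89  0.99] [ 0.7 -1.1 -0.2] 5.55
tip s,y,n [ 10.3 -17.7  15.3]
scene [263.8 217.9] 199 133
top [283.6 292.3] 219 207
```

View pics/o5.png

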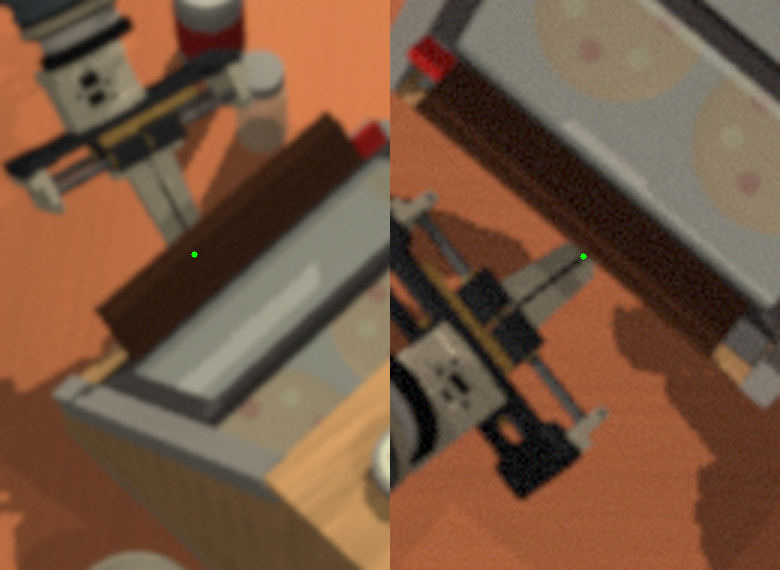

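The tips are now under the lip (hidden by it in the scene view), clear of the shaker. Now a gentle push up the slope.

>>> move_arm(
  deltas=[
    {"angular": [0,0,0],"dp": [0.07,-0.055,0.09],"claw": 255},
    {"angular": [0,0,0],"dp": [0.07,-0.055,0.09],"claw": 255},
    {"angular": [0,0,0],"dp": [0.07,-0.055,0.09],"claw": 255},
    {"angular": [0,0,0],"dp": [0.07,-0.055,0.09],"claw": 255},
    {"angular": [0,0,0],"dp": [0.07,-0.055,0.09],"claw": 255},
    {"angular": [0,0,0],"dp": [0.07,-0.055,0.09],"claw": 255},
    {"angular": [0,0,0],"dp": [0.07,-0.055,0.09],"claw": 255},
    {"angular": [0,0,0],"dp": [0.07,-0.055,0.09],"claw": 255},
  ],
)

```text
time: 6.45
eef_pos: [486.2, 45.4, 94.5]
eef_rot: [-2.441, -0.0, 0.7]
force: [-0.8, 1.3, -1.6]
grip_width: 0.008
```

```bash
cat > meas.py <<'E'
from h import *
p,R=RT();s=arm.read_state();print(p.round(1),np.round(s['joint_pos'],2),np.round(s['force'],1),s['time'])
print("tip",sn(p-36*R[:,1]).round(1)); S=arm.capture("scene");T=arm.capture("top")
cv2.imwrite("pics/last_s.png",S);cv2.imwrite("pics/last_t.png",T)
def b(img,col,box):
    h=cv2.cvtColor(img,cv2.COLOR_BGR2HSV);H,Sa,V=[h[...,i].astype(int) for i in range(3)]
    m=((H<4)|(H>172))&(Sa>150)&(V>80) if col=="red" else (H>17)&(H<34)&(Sa>130)&(V>80)
    x0,y0,x1,y1=box;k=np.zeros(m.shape,np.uint8);k[y0:y1,x0:x1]=m[y0:y1,x0:x1]
    n,l,st,ce=cv2.connectedComponentsWithStats(k); i=1+np.argmax(st[1:,4]); return ce[i],st[i]
o={}
for col,bs,bt in(("red",(300,120,400,200),(220,130,300,245)),("yellow",(335,155,375,190),(225,165,258,197))):
    (us,ss),(ut,st)=b(S,col,bs),b(T,col,bt); X,e=tri(us,ut); o[col]=sn(X); print(col,us.round(1),ss,ut.round(1),st,e.round(1),sn(X).round(1))
print("to go",(o["yellow"]-o["red"]).round(1))
E
python3 meas.py
```

```text
[486.2  45.4  94.5] [ 0.49  0.45  2.16 -1.32  0.88  0.88] [-0.8  1.3 -1.6] 6.45
tip [ 51.2 -17.2  16.3]
red [324.4 179.7] [319 175  11  11  81] [235.3 221.5] [228 215  16  15 133] [ 0. -0.  0.  0.] [ 67.5 137.8  10.7]
yellow [353.8 173. ] [347 167  14  14 110] [240.1 181.4] [232 174  18  16 171] [ 0. -0.  0.  0.] [151.2 167.6  10.8]
to go [83.7 29.7  0.1]
```

The window is moving with about 2 N; 84 mm to go.

>>> move_arm(
  deltas=[
    {"angular": [0,0,0],"dp": [0.083,-0.066,0.106],"claw": 255},
    {"angular": [0,0,0],"dp": [0.083,-0.066,0.106],"claw": 255},
    {"angular": [0,0,0],"dp": [0.083,-0.066,0.106],"claw": 255},
    {"angular": [0,0,0],"dp": [0.083,-0.066,0.106],"claw": 255},
    {"angular": [0,0,0],"dp": [0.083,-0.066,0.106],"claw": 255},
    {"angular": [0,0,0],"dp": [0.083,-0.066,0.106],"claw": 255},
    {"angular": [0,0,0],"dp": [0.083,-0.066,0.106],"claw": 255},
    {"angular": [0,0,0],"dp": [0.083,-0.066,0.106],"claw": 255},
    {"angular": [0,0,0],"dp": [0.083,-0.066,0.106],"claw": 255},
    {"angular": [0,0,0],"dp": [0.083,-0.066,0.106],"claw": 255},
    {"angular": [0,0,0],"dp": [0,0,0],"claw": 255},
  ],
)

```text
time: 7.65
eef_pos: [520.2, 19.0, 137.7]
eef_rot: [-2.443, -0.002, 0.699]
force: [0.5, 0.6, 0.2]
grip_width: 0.004
```

```bash
python3 meas.py
python3 - <<'E'
import cv2,numpy as np
s=cv2.imread("pics/last_s.png")[120:280,230:400];t=cv2.imread("pics/last_t.png")[120:280,210:380]
cv2.imwrite("pics/o6.png",cv2.resize(np.hstack([s,t]),None,fx=2.3,fy=2.3,interpolation=cv2.INTER_CUBIC))
E
```

```text
[520.2  19.  137.7] [ 0.4   0.38  2.11 -1.29  0.87  0.7 ] [0.5 0.6 0.2] 7.65
tip [112.1 -16.6  16.4]
red [339.4 180.8] [334 175  12  13  91] [247.6 200. ] [240 193  16  15 142] [-0.1  0.  -0.  -0.1] [128.1 138.6  10.1]
yellow [353.9 172.9] [347 167  14  13 111] [240.2 181.4] [232 174  18  16 168] [-0.  0. -0. -0.] [151.5 167.5  11.1]
to go [23.4 29.   1. ]
```

View pics/o6.png

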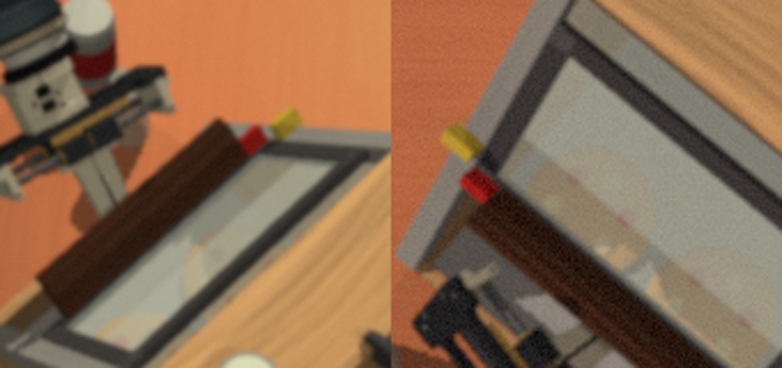

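Pointer (scene (339,181)) is still below the clip (354,173). About 23.5 mm to go; I push 21 mm slowly first, since overshoot can't be undone by pushing.

>>> move_arm(
  deltas=[
    {"angular": [0,0,0],"dp": [0.041,-0.033,0.053],"claw": 255},
    {"angular": [0,0,0],"dp": [0.041,-0.033,0.053],"claw": 255},
    {"angular": [0,0,0],"dp": [0.041,-0.033,0.053],"claw": 255},
    {"angular": [0,0,0],"dp": [0.041,-0.033,0.053],"claw": 255},
    {"angular": [0,0,0],"dp": [0.041,-0.033,0.053],"claw": 255},
    {"angular": [0,0,0],"dp": [0.041,-0.033,0.053],"claw": 255},
    {"angular": [0,0,0],"dp": [0.041,-0.033,0.053],"claw": 255},
    {"angular": [0,0,0],"dp": [0,0,0],"claw": 255},
  ],
)

```text
time: 8.55
eef_pos: [531.2, 9.7, 152.2]
eef_rot: [-2.442, -0.001, 0.699]
force: [-0.7, 0.2, 0.1]
grip_width: -0.0
```

```bash
python3 meas.py
```

```text
[531.2   9.7 152.2] [ 0.37  0.35  2.09 -1.27  0.86  0.63] [-0.7  0.2  0.1] 8.55
tip [132.5 -17.   16.5]
red [344.1 181.3] [339 176  11  12  84] [252.  193.1] [244 187  17  14 140] [-0.1  0.  -0.  -0.1] [147.7 137.8  10.3]
yellow [354.  172.8] [348 167  13  14 106] [240.1 181.4] [232 174  18  16 170] [-0.1  0.  -0.  -0.1] [151.7 167.7  11.2]
to go [ 4.  29.9  0.9]
```

>>> move_arm(
  deltas=[
    {"angular": [0,0,0],"dp": [0.028,-0.022,0.035],"claw": 255},
    {"angular": [0,0,0],"dp": [0.028,-0.022,0.035],"claw": 255},
    {"angular": [0,0,0],"dp": [0,0,0],"claw": 255},
  ],
)

```text
time: 8.95
eef_pos: [533.1, 8.0, 154.6]
eef_rot: [-2.442, -0.001, 0.699]
force: [-0.8, 0.1, -0.1]
grip_width: 0.001
```

```bash
python3 meas.py
python3 - <<'E'
import cv2,numpy as np
s=cv2.imread("pics/last_s.png")[130:230,300:400];t=cv2.imread("pics/last_t.png")[140:240,200:300]
cv2.imwrite("pics/o7.png",cv2.resize(np.hstack([s,t]),None,fx=4,fy=4,interpolation=cv2.INTER_CUBIC))
E
```

```text
[533.1   8.  154.6] [ 0.36  0.35  2.08 -1.26  0.86  0.62] [-0.8  0.1 -0.1] 8.95
tip [136.  -17.1  16.4]
red [345.  181.2] [339 176  13  12  87] [252.8 191.7] [245 184  17  16 146] [-0.1  0.  -0.  -0.1] [151.6 137.9  10.5]
yellow [354.3 172.5] [348 167  13  13  99] [240.  181.3] [232 174  18  16 166] [-0.3  0.1 -0.1 -0.2] [152.3 168.   11.7]
to go [ 0.7 30.1  1.2]
```

View pics/o7.png

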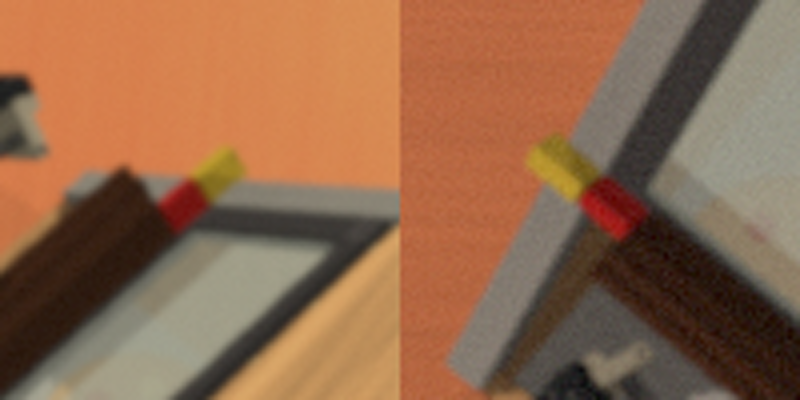

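Pointer and clip are now in one line in both views (0.7 mm measured, within noise). I withdraw down-slope first, then out square to the slope.

>>> move_arm(
  deltas=[
    {"angular": [0,0,0],"dp": [-0.07,0.055,-0.09],"claw": 255},
    {"angular": [0,0,0],"dp": [-0.07,0.055,-0.09],"claw": 255},
    {"angular": [0,0,0],"dp": [-0.07,0.055,-0.09],"claw": 255},
    {"angular": [0,0,0],"dp": [-0.07,0.055,-0.09],"claw": 255},
    {"angular": [0,0,0],"dp": [-0.2,0.16,0.25],"claw": 255},
    {"angular": [0,0,0],"dp": [-0.2,0.16,0.25],"claw": 255},
    {"angular": [0,0,0],"dp": [-0.2,0.16,0.25],"claw": 255},
    {"angular": [0,0,0],"dp": [-0.2,0.16,0.25],"claw": 255},
    {"angular": [0,0,0],"dp": [-0.2,0.16,0.25],"claw": 255},
    {"angular": [0,0,0],"dp": [-0.2,0.16,0.25],"claw": 255},
    {"angular": [0,0,0],"dp": [-0.2,0.16,0.25],"claw": 255},
    {"angular": [0,0,0],"dp": [0,0,0],"claw": 255},
    {"angular": [0,0,0],"dp": [0,0,0],"claw": 255},
  ],
)

```text
time: 10.35
eef_pos: [465.9, 62.0, 210.1]
eef_rot: [-2.442, -0.001, 0.7]
force: [-0.5, -0.3, 0.0]
grip_width: 0.003
```

```bash
python3 meas.py; cp pics/last_t.png pics/o8.png
```

```text
[465.9  62.  210.1] [ 0.55  0.2   2.11 -1.08  1.03  0.54] [-0.5 -0.3  0. ] 10.35
tip [114.3 -16.9 116.6]
red [345.1 181.2] [340 176  12  12  86] [252.8 191.6] [245 185  16  15 139] [-0.1  0.  -0.  -0.1] [151.7 138.   10.5]
yellow [354.4 172.6] [348 167  13  13 100] [240.  181.3] [232 174  18  16 164] [-0.3  0.1 -0.1 -0.3] [152.1 168.   11.6]
to go [ 0.4 30.   1.1]
```

View pics/o8.png

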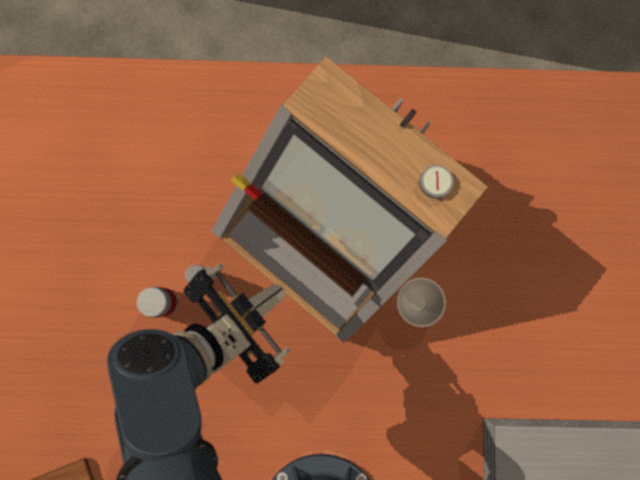

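The window stays at the mark with the hand clear. The tin (155,302) and bowl (421,302) have not moved, and the part of the shaker visible under the gripper bar is where it was.

```bash
python3 -c "
from workcell import arm
print(arm.close_job(), arm.read_state()['force'])"
```

```text
the job is handed in; nothing more can be done
the job is handed in; nothing more can be done
```

The window is open to the mark: I put the shut fingertips under the lip, pushed it about 99 mm up the slope, then drew the hand down and out before handing in at about 10.5 s.

- **Pointer and clip:** the last picture measurement, with the hand away, puts the pointer 0.4 mm below the clip (0.7 mm before withdrawing), within measuring noise. Both views showed the two bars in line.
- **Force:** the readings I took between pushes were about 2 N or less, and near zero after withdrawing. I have no reading from within a push.
- **Loose items:** the tin and bowl stand where they were. The shaker was partly hidden under the raised gripper bar in the last view; its visible cap is at its old place, and no contact force showed.
- **What disagreed:** the real fingertips were about 36 mm short of the reported TCP along the tool axis in both cameras, so I planned with the tip seen in the pictures.
- **Joint 4:** it came to about −1.57, its range limit, once during the approach. I turned the tool away from it before going under the lip. I can't say whether it went slightly past the limit.

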